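# Dock the supply tray

## Task

The roll of tape has been left lying in the tray's docking cradle: put it flat into the free left half of the white supply tray. Then hook a fingertip (or both) behind the tray's far lip and gently drag the tray towards you, into the cradle, until its latch has dropped behind the near rim, and let go so that the tray stays docked, with the tape in it. Do not pull harder than 25 N (2.5 kg), do not tip the tray, and leave everything else on the table where it is.

Things in the scene. Friction and masses are not known exactly. Their poses are not given: they have to be found in the camera images.
- tray: White open plastic tray, loose, 0.5 kg, just outside the cradle's mouth, up to 5 degrees askew. 120 long (its x, away from the robot), 140 wide (y), 40 tall; walls and floor 4 thick. Origin: centre of the underside. A divider at y = -5 to -8 parts it: the right half (-y) is full of vials up to 38 tall, the left half (+y) is free. Slides with a drag of 2 to 4 N.
- far_lip (a point): On the tray: middle of the outer edge of the lip turned outwards over its far wall, at x = +66, y = 0, z = 37.5 in the tray's frame. The lip is 5 thick (z 35 to 40), runs the whole 140 width and stands 6 out from the wall's outer face (x = +60). Behind it the table is free for at least 25. Drag at 40 mm/s or less where the tray meets the flare (a knock counts as force).
- tape_place (a point): On the tray: centre of the floor of its free left half, at x = 0, y = +30.5, z = 4 in the tray's frame. The free space is 112 along x and 71 along y, 36 deep, open above.
- cradle: Aluminium cradle fixed to the table between robot and tray. Origin on the table, on the channel's centre line; x points out of its mouth (away from the robot), z up. No floor. Rails 26 tall leave a channel 144 wide from x = -145 to +5, then flare to +-90 at x = +65. Docked, the tray stands square in it, its x along the cradle's, its origin between x = -40 and 0.
- pins (a point): On the cradle at x = -44, y = 0, z = 33: how far two sprung ejector pins (at y = +-50) reach out. They push the tray back with 5.5 N at first touch, 7 N fully in, and throw it out again (near wall back at x = -44, tray origin at +16) unless it is latched.
- stop_range (a point): On the cradle, x = -80, y = 0, z = 40: middle of the 40 mm range over which the grey stop block (75 tall, reaching to x = -33 at most) is clamped. Its true place is not measured. Its latch's ramped nose hangs over the centre line: the near wall lifts it in passing (2 to 5 N more, over 18 of travel), then it drops 9 deep behind that wall when the wall's outer face is at some x from -100 to -60.
- bumper_range (a point): On the cradle, x = -82, y = 0, z = 33: middle of the range of the block's hard rubber bumper (5 N per mm), which the tray meets about 2 past the point where the latch drops. The pull stays under about 16 N up to the latch and rises steeply at the bumper: at about 18 N the tray is latched; ease off there.
- tape_center (a point): Centre of the loose roll of white medical tape: a ring 44 outside, 24 hole, 25 tall, 40 g, lying flat (axis upright) on the table inside the cradle's channel. The point is on its axis, half-way up.
- vial: Bystander, leave alone: small glass vial with metal cap, 28 across, 48 tall, beside the cradle. Origin: centre of the underside (mm).
- swabs: Bystander, leave alone: white box of swabs, 70 x 48 x 34, beside the cradle. Origin: centre of the underside (mm).
- marker: Bystander, leave alone: marker pen lying flat, 125 long, 14 thick, beside the tray. Origin: centre of the underside (mm).
- tub: Bystander, leave alone: square lidded clear plastic tub, 100 x 100 x 62, beyond the tray. Origin: centre of the underside (mm).
- bowl: Bystander, leave alone: white plastic bowl, 120 across, 45 tall, beyond the tray. Origin: centre of the underside (mm).
- carton: Bystander, leave alone: open cardboard carton of paper packs, 190 x 70 x 45 (flap up to about 80). Origin: centre of the underside (mm).
- gel: Bystander, leave alone: clear gel bottle with blue cap, 60 across, 150 tall. Origin: centre of the underside (mm).

How it is judged:
By the outcome, as a careful person would: the job done as asked, in the order asked, and still so for the second after the job is handed in, with the robot touching nothing.
It also fails if it takes over 67 s, if anything falls off the work surface, if the arm or the gripper's body presses on something with over 40 N, if the wrist force passes 120 N, or if a joint passes its speed limit or range.

## Robot

A 7-joint arm with a two-finger parallel gripper is mounted at the origin on the work surface. World frame = base frame: x ahead of the robot, y to its left, z up, the work surface at z = 0. Lengths are in mm, angles in degrees, forces in N, time in s.
With the tool pointing down it reaches from about 425 to 950 mm from the base axis. Payload 4.7 kg.
Tool frame: the origin (TCP) lies midway between the tips of the shut fingers; the grasp point (between the pads) lies 19 mm behind it; z points along the fingers, y is the line along which they close (so a half turn about z gives the same grasp; the last joint's range is limited). The gripper opens to 87 mm and grips with 3 to 60 N. Pads are 19 mm wide; open, the fingers measure 117 mm over their backs; the gripper's body (75 mm by 190 mm) begins 51 mm behind the grasp point.
Start: joints at [71.74, 26.849, -2.785, 87.806, 1.381, 65.374, -4.715], TCP at [192.937, -646.86, 195.473] pointing down, gripper open.
Joint ranges: [-148.3, 148.3], [-19.14, 114.17], [-79.39, 73.82], [5.75, 140.21], [-59.74, 239.74], [12.07, 113.84], [-152.46, 152.46]. Speed limits (degrees/s): [147.25, 147.25, 180, 180, 180, 180, 180].

## Interface

Orientations are given as a 3x3 rotation matrix whose columns are the frame's x, y, z axes.
In Python, from workcell import ctrl, optics gives the robot as it stands.
- The arm moves only by the tool apply_moves, never from a script. Its argument "moves" is a list that holds one entry, the list of rows, each a list of 7 numbers: the turn, a rotation vector about the tool's x, y, z in rad, then the shift along the tool's x, y, z in mm, then the opening, from -1 (shut) to 1 (fully open), so that 0 is half open. A call has exactly 8 rows; each row shifts and turns the commanded pose from where the row before left it, along the tool's axes as they then stand; what a row does not reach is not made up. A row lasts 1/12 s, in which the tool goes at most 41.7 mm and 7.16 degrees, less where a joint would pass 70% of its speed; a pose out of reach is approached as far as the arm can. A call is refused whole if a number of a shift passes 41.7 or a number of a turn 0.125, either way. A call with a gripper value outside its range is refused whole. The fingers move at their own pace and stop on an object; the grip force is fixed at half the most. Time passes only in rows, so rows that do not move let the fingers close, or fill a call up. It gives the time, the measured TCP pose, the force, the opening and the grip force at its end, in the units of the state.
- ctrl.sense(): the state, without advancing time (a new reading comes with each control period).
- optics.camera(name): name is "scene" or "top"; returns a dict with "color" (480x640x3 uint8, red, green, blue), "mtx" (3x3 intrinsics, pixels), "extrinsics" (4x4, takes a point from camera to world coordinates). Camera axes: x right, y down, z forward; pixel columns grow to the right and rows downward; lengths in mm; the calibration is good to about 2 mm. A picture is of the moment at which its call begins. There is no depth.
- ctrl.sign_off(): hands the job in; it is judged then, once.
The state is a dict: "time_s": time; "joint_pos": joint angles; "qd": joint speeds; "effort": joint torques, N m; "ee_pos": TCP position; "ee_rot": TCP orientation; "wrist_force": force on the tool from outside, world axes, zero at the start; "moment": the same for the moment, N m; "width": opening from 0.0 (shut) to 1.0 (fully open); "grip_force": force on a finger pad.
Only numpy, scipy, OpenCV 4.12 (cv2) and the standard library are available. Lean on these libraries where they do the work, as an engineer would, in place of code of your own. Each camera call takes 0.05 s, during which the arm holds its last target. There are 200 camera calls.

## Working session

There is one attempt and no reset: what is moved stays moved. The work goes in short steps, Python scripts to look and compute and a tool call to move; the robot and the scene stay as the last step left them, time stands still between calls to the robot, and variables do not carry over. Pictures are saved under pics/ and viewed, at most 10 in all, crops included, and the job is handed in when it is done.

Besides the shell and the picture viewer there is one more tool, called after "Call:" by a JSON object that holds its "method" and its "body", one argument or row to a line. apply_moves: Moves the arm, as the interface text tells. Its arguments: {"type":"object","properties":{"moves":{"type":"array","items":{"type":"array","items":{"type":"array","items":{"type":"number"}}}}},"required":["moves"]}

```bash
mkdir -p pics; ls
python3 - <<'E'
from workcell import ctrl, optics
import cv2, numpy as np
for n in("scene","top"):
    c=optics.camera(n); cv2.imwrite(f"pics/{n}0.png",c["color"][:,:,::-1]); print(n,c["mtx"].round(1).tolist(),c["extrinsics"].round(3).tolist())
s=ctrl.sense(); print(s)
E
```

```text
pics
scene [[560.5, 0.0, 312.8], [0.0, 560.5, 239.1], [0.0, 0.0, 1.0]] [[0.494, 0.604, -0.626, 1290.904], [0.869, -0.359, 0.34, -388.726], [-0.02, -0.712, -0.702, 856.845], [0.0, 0.0, 0.0, 1.0]]
top [[505.7, 0.0, 315.3], [0.0, 505.7, 238.2], [0.0, 0.0, 1.0]] [[-0.029, -0.982, 0.187, 356.63], [-1.0, 0.029, -0.001, -12.545], [-0.004, -0.187, -0.982, 1161.385], [0.0, 0.0, 0.0, 1.0]]
{'time_s': 0.1, 'joint_pos': array([71.7386267 , 26.89354102, -2.78474185, 87.86855326,  1.37868332,
       65.37414748, -4.71547186]), 'qd': array([-0.04889218,  0.01572364,  0.01614148, -0.18482887,  0.00803538,
       -0.00582966,  0.02691027]), 'effort': array([ 1.39735248e-04, -5.09170747e+01, -8.15399154e-02, -2.36828649e+01,
       -6.15192368e-02,  3.43921711e-02,  7.99712006e-05]), 'ee_pos': array([ 192.7571985 , -646.26673927,  194.48197991]), 'ee_rot': array([[ 9.58289170e-01,  2.85799891e-01, -5.37067514e-04],
       [ 2.85800394e-01, -9.58287641e-01,  1.71201619e-03],
       [-2.53711214e-05, -1.79410068e-03, -9.99998390e-01]]), 'wrist_force': array([ 0.64364139, -0.60841667,  1.12316465]), 'moment': array([ 0.02550617, -0.08727483,  0.01360101]), 'grip_force': 0.0, 'width': 0.9987299527397607}
```

View pics/scene0.png

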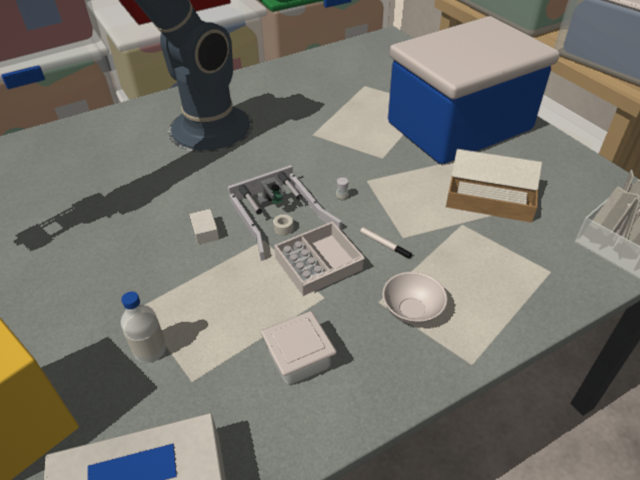

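View pics/top0.png

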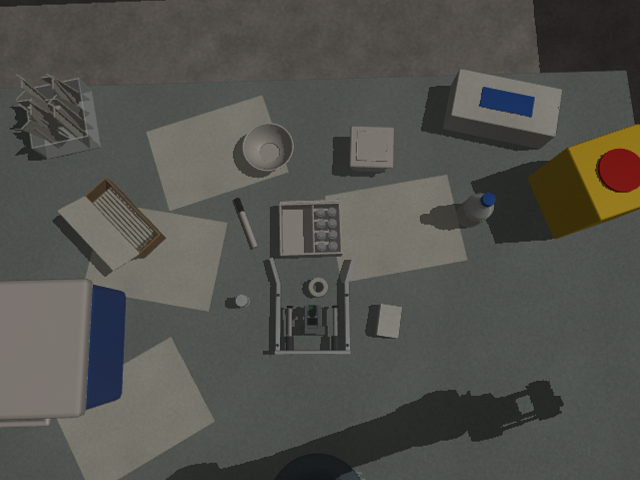

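The scene view shows the cradle at (275,205), the tape at (283,224) and the tray at (318,258). In the top view the tray is at about (310,229), the tape at (318,287) and the cradle rails at columns 277 and 347. Next I'll zoom in on the top view.

```bash
cat > h.py <<'E'
from workcell import ctrl, optics
import cv2, numpy as np
def ray(c,uv,z):
    K,E=c["mtx"],c["extrinsics"]
    d=E[:3,:3]@np.linalg.solve(K,[uv[0],uv[1],1.]); o=E[:3,3]
    return (o+d*(z-o[2])/d[2])[:2]
def proj(c,p):
    E=c["extrinsics"]; q=c["mtx"]@(E[:3,:3].T@(np.array(p,float)-E[:3,3])); return q[:2]/q[2]
def shot(name,fn,x0,y0,w,h,k):
    c=optics.camera(name); im=c["color"][:,:,::-1]
    cv2.imwrite("pics/"+fn,cv2.resize(im[y0:y0+h,x0:x0+w],None,fx=k,fy=k,interpolation=cv2.INTER_CUBIC)); return c,im
E
python3 - <<'E'
from h import *
shot("top","topz.png",228,190,160,120,5) if 0 else shot("top","topz.png",225,190,200,170,3.5)
E
```

```text
(no output)
```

View pics/topz.png

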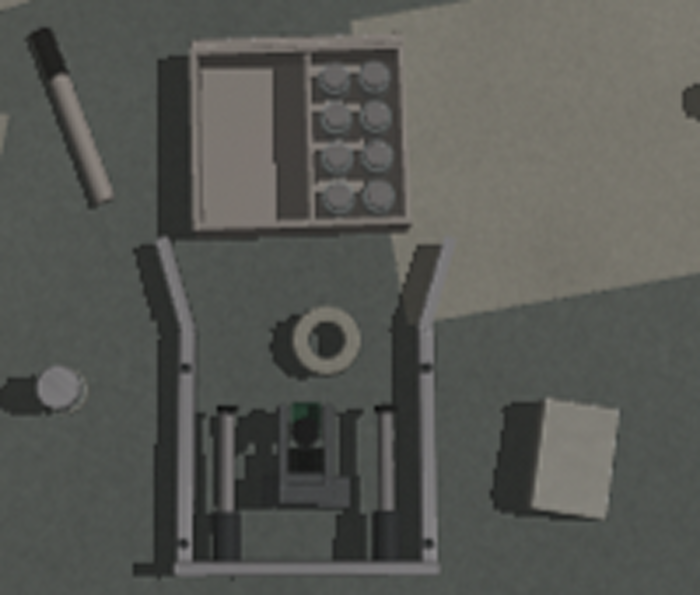

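Run:
```python
from h import *
c=optics.camera("top")
f=lambda u,v,z: ray(c,((u+.5)/3.5-.5+225,(v+.5)/3.5-.5+190),z).round(1)
for n,u,v,z in [("trayFL",193,42,40),("FR",402,40,40),("NL",193,230,40),("NR",409,228,40),("tape",326,341,25),("bolts",186,368,26),("",427,367,26),("",184,543,26),("",428,544,26),("railstartL",187,322,26),("R",427,322,26),("flareL",163,240,26),("flareR",438,246,26),("pinL",227,408,33),("pinR",385,408,33),("backL",176,570,26),("marker",100,205,7),("noseTip",305,404,45)]: print(n,f(u,v,z))
```

```text
trayFL [657.7  64.5]
FR [654.9 -72.1]
NL [533.3  66.5]
NR [530.5 -71.9]
tape [461.1 -16.6]
bolts [446.4  73.4]
 [442.5 -80.6]
 [336.9  76.3]
 [331.8 -76.7]
railstartL [475.8  72.3]
R [471.3 -81.8]
flareL [529.5  87.1]
flareR [520.3 -90.9]
pinL [419.8  47.3]
pinR [416.9 -52.6]
backL [320.5  81.6]
marker [557.1 130.1]
noseTip [420.2  -2.2]
```

Call:
{"method": "apply_moves", "body": {
  "moves": [
    [[0,0,0.107,0,0,0,1],[0,0,0.107,0,0,0,1],[0,0,0.107,0,0,0,1],[0,0,0,34,-20,0,1],[0,0,0,34,-20,0,1],[0,0,0,34,-20,0,1],[0,0,0,34,-20,0,1],[0,0,0,34,-20,0,1]]
  ]
}}

```text
time_s: 0.87
ee_pos: [367.3, -551.0, 195.4]
ee_rot: [[1.0, -0.031, 0.0], [-0.031, -1.0, 0.0], [-0.0, -0.0, -1.0]]
wrist_force: [0.6, 0.1, 0.6]
width: 1.0
grip_force: 0.0
```

Call:
{"method": "apply_moves", "body": {
  "moves": [
    [[0,0,0,6,-40,0,1],[0,0,0,6,-40,0,1],[0,0,0,6,-40,0,1],[0,0,0,6,-40,0,1],[0,0,0,6,-40,0,1],[0,0,0,6,-40,0,1],[0,0,0,6,-40,0,1],[0,0,0,6,-40,0,1]]
  ]
}}

```text
time_s: 1.53
ee_pos: [423.8, -231.9, 195.5]
ee_rot: [[1.0, -0.031, 0.0], [-0.031, -1.0, -0.0], [0.0, 0.0, -1.0]]
wrist_force: [-0.4, 0.7, -0.4]
width: 1.002
grip_force: 0.0
```

Call:
{"method": "apply_moves", "body": {
  "moves": [
    [[0,0,0,4,-30,8,1],[0,0,0,4,-30,8,1],[0,0,0,4,-30,8,1],[0,0,0,4,-30,8,1],[0,0,0,4,-30,8,1],[0,0,0,4,-30,8,1],[0,0,0,7,-36,8,1],[0,0,0,0,0,0,1]]
  ]
}}

```text
time_s: 2.2
ee_pos: [461.9, -11.5, 138.6]
ee_rot: [[1.0, -0.021, -0.001], [-0.021, -1.0, 0.004], [-0.001, -0.004, -1.0]]
wrist_force: [0.1, 0.1, 0.7]
width: 1.0
grip_force: 0.0
```

Run:
```python
from h import *
c,im=shot("scene","s1.png",200,130,200,150,4)
s=ctrl.sense(); p=s["ee_pos"]; print(p, proj(c,p))
for q in [(461,-16.6,25),(p[0],p[1],25)]: print(q,(proj(c,q)-[200,130])*4)
```

```text
[461.57130455 -15.01059973 138.94678187] [278.59151824 178.95561231]
(461, -16.6, 25) [324.32529514 359.74684152]
(np.float64(461.57130455438477), np.float64(-15.0105997251843), 25) [327.37677475 359.34711931]
```

View pics/s1.png

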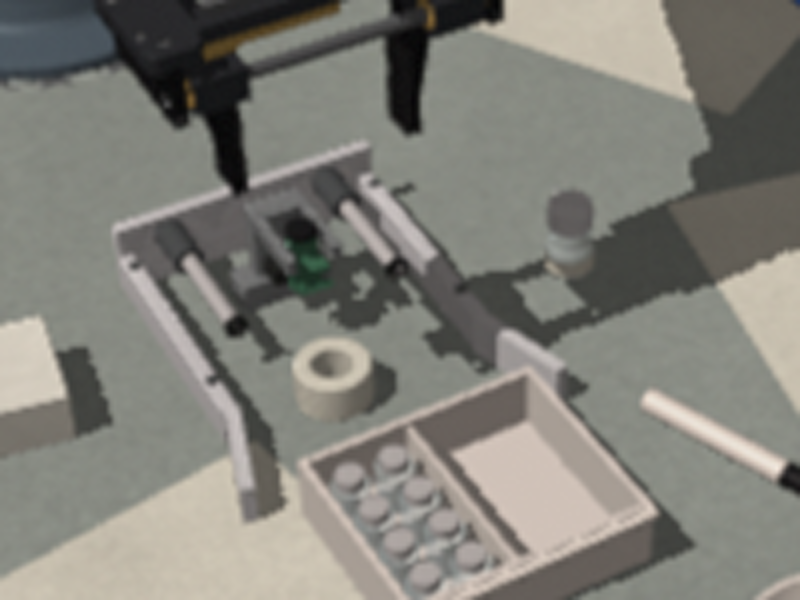

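The tape's top centre is at crop (333,360), against a predicted (324,360), so the views agree to about 4 mm. The open fingers straddle it with the channel clear, so I'll go down.

Call:
{"method": "apply_moves", "body": {
  "moves": [
    [[0,0,0,0,0,30,1],[0,0,0,0,0,35,1],[0,0,0,0,0,30,1],[0,0,0,0,0,20,1],[0,0,0,0,0,10,1],[0,0,0,0,0,6,1],[0,0,0,0,0,0,1],[0,0,0,0,0,0,1]]
  ]
}}

```text
time_s: 2.92
ee_pos: [462.6, -19.3, 9.2]
ee_rot: [[0.999, -0.032, 0.002], [-0.032, -0.999, -0.0], [0.002, 0.0, -1.0]]
wrist_force: [0.3, -0.2, -0.6]
width: 1.004
grip_force: 0.0
```

Call:
{"method": "apply_moves", "body": {
  "moves": [
    [[0,0,0,0,0,0,-0.2],[0,0,0,0,0,0,-0.2],[0,0,0,0,0,0,-0.2],[0,0,0,0,0,0,-0.2],[0,0,0,0,0,0,-0.2],[0,0,0,0,0,0,-0.2],[0,0,0,0,0,0,-0.2],[0,0,0,0,0,0,-0.2]]
  ]
}}

```text
time_s: 3.58
ee_pos: [461.7, -19.0, 8.5]
ee_rot: [[1.0, -0.031, 0.0], [-0.031, -1.0, -0.0], [0.0, 0.0, -1.0]]
wrist_force: [0.2, -0.8, 0.4]
width: 0.48
grip_force: 0.0
```

Call:
{"method": "apply_moves", "body": {
  "moves": [
    [[0,0,0,0,0,0,-0.6],[0,0,0,0,0,0,-0.6],[0,0,0,0,0,0,-0.6],[0,0,0,0,0,0,-0.6],[0,0,0,0,0,0,-0.6],[0,0,0,0,0,0,-0.6],[0,0,0,0,0,0,-0.6],[0,0,0,0,0,0,-0.6]]
  ]
}}

```text
time_s: 4.25
ee_pos: [461.7, -19.0, 8.4]
ee_rot: [[1.0, -0.031, 0.0], [-0.031, -1.0, -0.0], [0.0, 0.0, -1.0]]
wrist_force: [-0.2, 0.2, -0.5]
width: 0.201
grip_force: 0.0
```

Run:
```python
from h import *
c,im=shot("scene","s2.png",200,130,200,150,4)
s=ctrl.sense(); p=s["ee_pos"]; print(p, s["grip_force"],s["width"])
```

```text
[461.67431821 -18.94716082   8.45952698] 0.0 0.20140957327212036
```

View pics/s2.png

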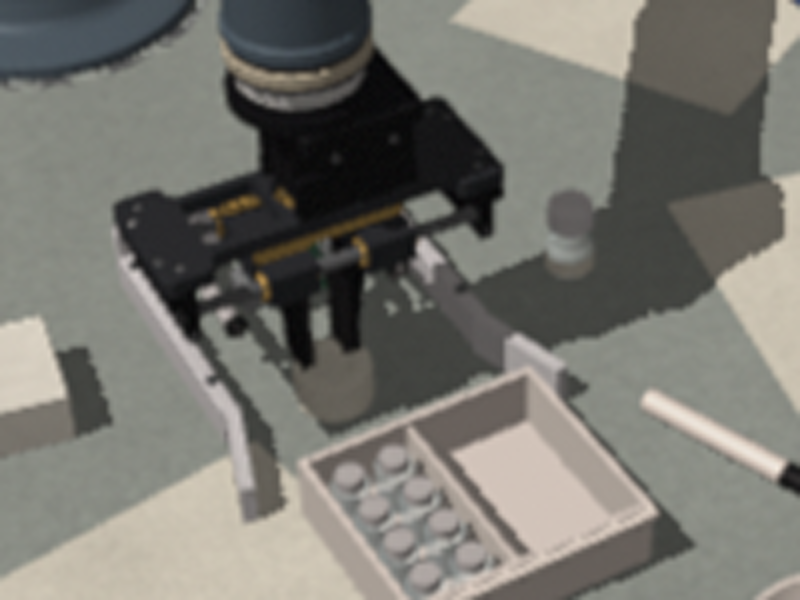

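Run:
```python
from h import *
c=optics.camera("scene")
f=lambda *q:((proj(c,q)-[200,130])*4).round()
for q in [(461.7,-19,8.5),(461.7,-10,8.5),(461.7,-28,8.5),(461,-16.6,0),(461,-16.6,25),(475,-19,0),(475,-19,25),(490,-19,25),(490,-19,0),(530.5,-71.9,40)]: print(q,f(*q))
```

```text
(461.7, -19, 8.5) [323. 384.]
(461.7, -10, 8.5) [337. 378.]
(461.7, -28, 8.5) [308. 390.]
(461, -16.6, 0) [327. 393.]
(461, -16.6, 25) [324. 360.]
(475, -19, 0) [335. 409.]
(475, -19, 25) [332. 376.]
(490, -19, 25) [345. 393.]
(490, -19, 0) [347. 426.]
(530.5, -71.9, 40) [289. 454.]
```

The fingers have closed to 17 mm without gripping. The tape still stands at about crop (337,385), just in front of them, so it was probably squeezed forwards. I'll lift, move back and measure again.

Call:
{"method": "apply_moves", "body": {
  "moves": [
    [[0,0,0,0,0,-30,-0.6],[0,0,0,0,0,-35,-0.6],[0,0,0,0,0,-35,-0.2],[0,0,0,0,0,-30,1],[0,0,0,0,30,0,1],[0,0,0,0,40,0,1],[0,0,0,0,40,0,1],[0,0,0,0,40,0,1]]
  ]
}}

```text
time_s: 5.02
ee_pos: [456.8, -170.4, 139.0]
ee_rot: [[1.0, -0.03, 0.001], [-0.03, -1.0, -0.001], [0.001, 0.001, -1.0]]
wrist_force: [1.5, 0.7, -0.2]
width: 0.569
grip_force: 0.0
```

Run:
```python
from h import *
a=optics.camera("top"); b=optics.camera("scene")
A=cv2.resize(a["color"][210:310,265:365,::-1],None,fx=4,fy=4,interpolation=cv2.INTER_CUBIC)
B=cv2.resize(b["color"][180:280,230:330,::-1],None,fx=4,fy=4,interpolation=cv2.INTER_CUBIC)
cv2.imwrite("pics/both.png",np.hstack([A,B])); print(ctrl.sense()["ee_pos"])
```

```text
[ 455.81321879 -176.30218289  138.48896137]
```

View pics/both.png

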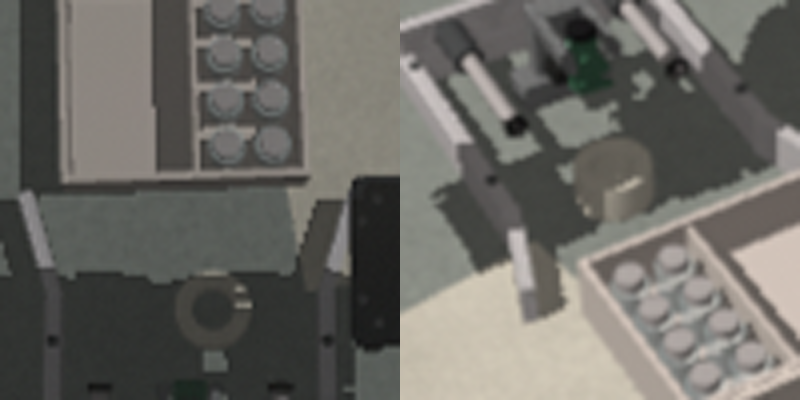

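Run:
```python
from h import *
c=optics.camera("scene")
f=lambda *q:((proj(c,q)-[200,130])*4).round()
for z in (139,152,165):
  print(z,f(461.6,-66,z),f(461.6,36,z),f(440,-66,z),f(440,36,z))
print("s2")
for z in (8.5,25,35): print(z,f(461.7,-19-15,z),f(461.7,-19+15,z))
s=ctrl.sense();print(s["ee_pos"],s["width"])
for n in("tape",(283.3,220.7),25),("tapeT",(318,287.4),25):
  k=optics.camera("top") if n[0]=="tapeT" else c
  print(n,ray(k,n[1],n[2]))
shot("scene","g.png",150,130,160,120,5)
```

```text
139 [225. 228.] [402. 164.] [206. 205.] [382. 143.]
152 [222. 208.] [401. 144.] [204. 185.] [381. 123.]
165 [220. 188.] [400. 124.] [201. 165.] [380. 102.]
s2
8.5 [299. 393.] [347. 374.]
25 [297. 372.] [345. 353.]
35 [295. 358.] [344. 339.]
[ 456.21634396 -172.38526472  138.31779285] 0.7039964765488778
('tape', (283.3, 220.7), 25) [465.69258534 -13.54940792]
('tapeT', (318, 287.4), 25) [460.34839447 -17.05763227]
```

View pics/g.png

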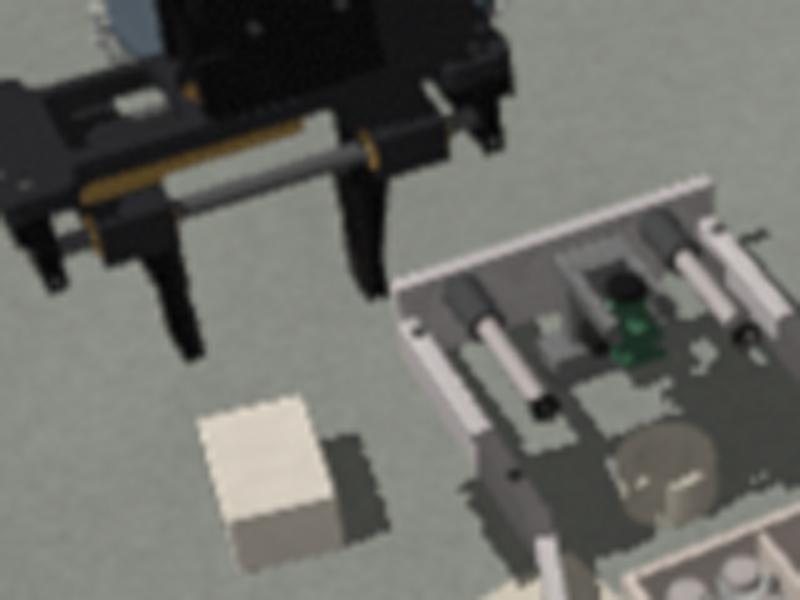

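The top and scene pictures show the tape unmoved, at top px (318,287). In the scene view the fingertips sit about 25 mm higher than the reported TCP height. So the fingers closed above the tape. I'll go back and feel my way down.

Call:
{"method": "apply_moves", "body": {
  "moves": [
    [[0,0,0,0,-30,0,1],[0,0,0,0,-40,0,1],[0,0,0,0,-40,0,1],[0,0,0,0,-30,0,1],[0,0,0,0,-14,20,1],[0,0,0,0,0,25,1],[0,0,0,0,0,25,1],[0,0,0,0,0,20,1]]
  ]
}}

```text
time_s: 5.93
ee_pos: [460.9, -12.4, 47.3]
ee_rot: [[1.0, -0.026, -0.001], [-0.026, -1.0, 0.001], [-0.001, -0.001, -1.0]]
wrist_force: [-0.3, -0.9, 0.1]
width: 1.001
grip_force: 0.0
```

Call:
{"method": "apply_moves", "body": {
  "moves": [
    [[0,0,0,0,0,15,1],[0,0,0,0,0,10,1],[0,0,0,0,0,5,1],[0,0,0,0,0,5,1],[0,0,0,0,0,4,1],[0,0,0,0,0,0,1],[0,0,0,0,0,0,1],[0,0,0,0,0,0,1]]
  ]
}}

```text
time_s: 6.6
ee_pos: [462.3, -15.0, 10.0]
ee_rot: [[1.0, -0.031, 0.001], [-0.031, -1.0, -0.0], [0.001, 0.0, -1.0]]
wrist_force: [-0.4, -1.0, 0.2]
width: 1.002
grip_force: 0.0
```

Call:
{"method": "apply_moves", "body": {
  "moves": [
    [[0,0,0,0,0,2,1],[0,0,0,0,0,2,1],[0,0,0,0,0,2,1],[0,0,0,0,0,2,1],[0,0,0,0,0,2,1],[0,0,0,0,0,1,1],[0,0,0,0,0,0,1],[0,0,0,0,0,0,1]]
  ]
}}

```text
time_s: 7.27
ee_pos: [461.8, -14.9, -1.6]
ee_rot: [[1.0, -0.031, -0.0], [-0.031, -1.0, -0.0], [-0.0, 0.0, -1.0]]
wrist_force: [0.6, -0.1, 0.6]
width: 0.999
grip_force: 0.0
```

Call:
{"method": "apply_moves", "body": {
  "moves": [
    [[0,0,0,0,0,1,1],[0,0,0,0,0,1,1],[0,0,0,0,0,1,1],[0,0,0,0,0,1,1],[0,0,0,0,0,0,1],[0,0,0,0,0,0,1],[0,0,0,0,0,0,1],[0,0,0,0,0,0,1]]
  ]
}}

```text
time_s: 7.93
ee_pos: [461.8, -15.0, -5.5]
ee_rot: [[1.0, -0.031, 0.0], [-0.031, -1.0, -0.0], [0.0, 0.0, -1.0]]
wrist_force: [-0.3, 0.4, 0.6]
width: 0.998
grip_force: 0.0
```

Call:
{"method": "apply_moves", "body": {
  "moves": [
    [[0,0,0,0,0,1,1],[0,0,0,0,0,1,1],[0,0,0,0,0,1,1],[0,0,0,0,0,1,1],[0,0,0,0,0,1,1],[0,0,0,0,0,0.5,1],[0,0,0,0,0,0,1],[0,0,0,0,0,0,1]]
  ]
}}

```text
time_s: 8.6
ee_pos: [461.7, -14.9, -11.1]
ee_rot: [[1.0, -0.031, -0.0], [-0.031, -1.0, -0.0], [-0.0, 0.0, -1.0]]
wrist_force: [-0.4, -0.2, -0.0]
width: 1.004
grip_force: 0.0
```

Call:
{"method": "apply_moves", "body": {
  "moves": [
    [[0,0,0,0,0,1,1],[0,0,0,0,0,1,1],[0,0,0,0,0,1,1],[0,0,0,0,0,1,1],[0,0,0,0,0,0.5,1],[0,0,0,0,0,0,0.5],[0,0,0,0,0,0,0],[0,0,0,0,0,0,0]]
  ]
}}

```text
time_s: 9.27
ee_pos: [461.8, -14.9, -15.5]
ee_rot: [[1.0, -0.031, 0.0], [-0.031, -1.0, -0.0], [0.0, 0.0, -1.0]]
wrist_force: [-0.6, -0.9, 0.3]
width: 0.856
grip_force: 0.0
```

Call:
{"method": "apply_moves", "body": {
  "moves": [
    [[0,0,0,0,0,0,-0.6],[0,0,0,0,0,0,-0.6],[0,0,0,0,0,0,-0.6],[0,0,0,0,0,0,-0.6],[0,0,0,0,0,0,-0.6],[0,0,0,0,0,0,-0.6],[0,0,0,0,0,0,-0.6],[0,0,0,0,0,0,-0.6]]
  ]
}}

```text
time_s: 9.93
ee_pos: [461.8, -15.0, -15.5]
ee_rot: [[1.0, -0.031, 0.0], [-0.031, -1.0, -0.0], [0.0, 0.0, -1.0]]
wrist_force: [0.1, 0.3, 0.5]
width: 0.491
grip_force: 30.0
```

Call:
{"method": "apply_moves", "body": {
  "moves": [
    [[0,0,0,0,0,-15,-0.6],[0,0,0,0,0,-25,-0.6],[0,0,0,0,0,-30,-0.6],[0,0,0,26,-9.6,0,-0.6],[0,0,0,26,-9.6,0,-0.6],[0,0,0,26,-9.6,0,-0.6],[0,0,0,26,-9.6,0,-0.6],[0,0,0,25.5,-9.6,0,-0.6]]
  ]
}}

```text
time_s: 10.6
ee_pos: [593.7, 29.3, 54.4]
ee_rot: [[1.0, -0.031, -0.0], [-0.031, -1.0, -0.0], [-0.0, 0.0, -1.0]]
wrist_force: [-0.3, -0.1, -0.6]
width: 0.487
grip_force: 30.0
```

Call:
{"method": "apply_moves", "body": {
  "moves": [
    [[0,0,-0.12,0,0,0,-0.6],[0,0,-0.12,0,0,0,-0.6],[0,0,-0.12,0,0,0,-0.6],[0,0,-0.12,0,0,0,-0.6],[0,0,-0.12,0,0,0,-0.6],[0,0,-0.12,0,0,0,-0.6],[0,0,-0.12,0,0,0,-0.6],[0,0,-0.12,0,0,0,-0.6]]
  ]
}}

```text
time_s: 11.27
ee_pos: [592.4, 28.8, 54.2]
ee_rot: [[0.594, 0.804, -0.001], [0.804, -0.594, -0.0], [-0.0, -0.0, -1.0]]
wrist_force: [-0.8, 0.6, -0.7]
width: 0.488
grip_force: 30.0
```

Call:
{"method": "apply_moves", "body": {
  "moves": [
    [[0,0,-0.12,0,0,0,-0.6],[0,0,-0.12,0,0,0,-0.6],[0,0,-0.12,0,0,0,-0.6],[0,0,-0.12,0,0,0,-0.6],[0,0,-0.12,0,0,0,-0.6],[0,0,-0.025,0,0,0,-0.6],[0,0,0,0,0,0,-0.6],[0,0,0,0,0,0,-0.6]]
  ]
}}

```text
time_s: 11.93
ee_pos: [592.6, 28.8, 54.3]
ee_rot: [[0.02, 1.0, -0.0], [1.0, -0.02, -0.0], [-0.0, -0.0, -1.0]]
wrist_force: [-0.4, -0.2, 0.2]
width: 0.491
grip_force: 30.0
```

Run:
```python
from h import *
c,im=shot("scene","p.png",230,150,160,120,5)
s=ctrl.sense(); print(s["ee_pos"],s["width"],s["grip_force"],s["wrist_force"])
```

```text
[592.64676135  28.89240287  54.34551173] 0.4892892625120771 29.999885223805904 [-0.55119207 -0.46157777  0.00121523]
```

View pics/p.png

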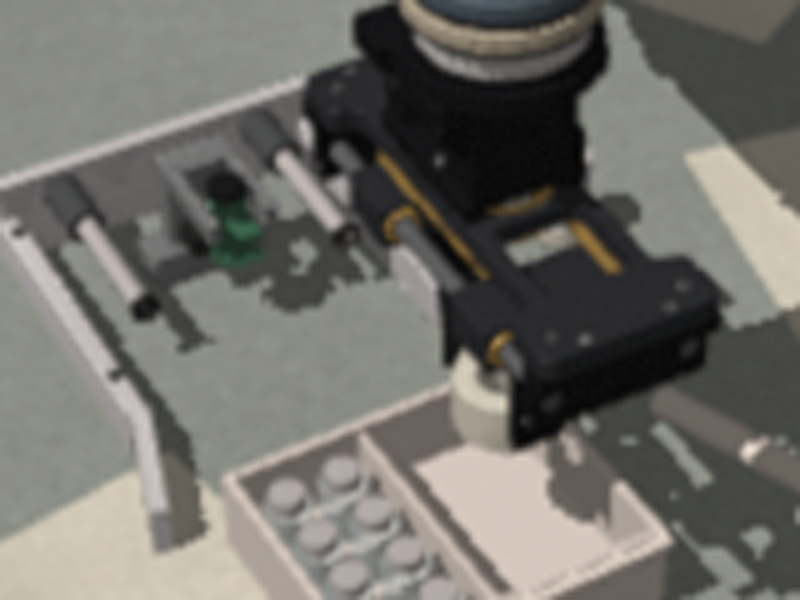

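The tape is held over the left half, at crop (485,400). I'll lower it to the floor and release.

Call:
{"method": "apply_moves", "body": {
  "moves": [
    [[0,0,0,0,0,15,-0.6],[0,0,0,0,0,20,-0.6],[0,0,0,0,0,12,-0.6],[0,0,0,0,0,6,-0.6],[0,0,0,0,0,4,-0.6],[0,0,0,0,0,3,-0.6],[0,0,0,0,0,2,-0.6],[0,0,0,0,0,0,-0.6]]
  ]
}}

```text
time_s: 12.65
ee_pos: [593.0, 29.1, -7.4]
ee_rot: [[0.017, 1.0, 0.0], [1.0, -0.017, 0.0], [0.0, 0.0, -1.0]]
wrist_force: [0.1, 0.9, -0.7]
width: 0.485
grip_force: 30.0
```

Call:
{"method": "apply_moves", "body": {
  "moves": [
    [[0,0,0,0,0,1,-0.6],[0,0,0,0,0,1,-0.6],[0,0,0,0,0,0.5,-0.6],[0,0,0,0,0,0.5,-0.6],[0,0,0,0,0,0,-0.6],[0,0,0,0,0,0,-0.6],[0,0,0,0,0,0,-0.6],[0,0,0,0,0,0,-0.6]]
  ]
}}

```text
time_s: 13.32
ee_pos: [592.7, 29.0, -10.5]
ee_rot: [[0.017, 1.0, 0.0], [1.0, -0.017, -0.0], [-0.0, 0.0, -1.0]]
wrist_force: [0.7, 0.5, -0.7]
width: 0.492
grip_force: 30.0
```

Call:
{"method": "apply_moves", "body": {
  "moves": [
    [[0,0,0,0,0,0,0.3],[0,0,0,0,0,0,0.3],[0,0,0,0,0,0,0.3],[0,0,0,0,0,0,0.3],[0,0,0,0,0,0,0.3],[0,0,0,0,0,0,0.3],[0,0,0,0,0,0,0.3],[0,0,0,0,0,0,0.3]]
  ]
}}

```text
time_s: 13.98
ee_pos: [592.7, 29.0, -10.5]
ee_rot: [[0.017, 1.0, 0.0], [1.0, -0.017, -0.0], [-0.0, 0.0, -1.0]]
wrist_force: [-0.1, 0.1, -0.7]
width: 0.644
grip_force: 0.0
```

Call:
{"method": "apply_moves", "body": {
  "moves": [
    [[0,0,0,0,0,-12,0.3],[0,0,0,0,0,-25,0.3],[0,0,0,0,0,-28,0.3],[0,0,0,0,0,-20,0.3],[0,0,0.12,0,0,0,0],[0,0,0.12,0,0,0,0],[0,0,0.12,0,0,0,0],[0,0,0.12,0,0,0,0]]
  ]
}}

```text
time_s: 14.65
ee_pos: [593.0, 29.1, 75.7]
ee_rot: [[0.482, 0.876, 0.001], [0.876, -0.482, 0.0], [0.001, 0.001, -1.0]]
wrist_force: [0.0, -0.8, -0.3]
width: 0.513
grip_force: 0.0
```

Call:
{"method": "apply_moves", "body": {
  "moves": [
    [[0,0,0.12,0,0,0,0],[0,0,0.12,0,0,0,0],[0,0,0.12,0,0,0,0],[0,0,0.12,0,0,0,0],[0,0,0.12,0,0,0,0],[0,0,0.12,0,0,0,0],[0,0,0.12,0,0,0,0],[0,0,0.12,0,0,0,0]]
  ]
}}

```text
time_s: 15.32
ee_pos: [592.9, 29.4, 75.5]
ee_rot: [[0.994, 0.108, 0.001], [0.108, -0.994, 0.001], [0.001, -0.0, -1.0]]
wrist_force: [-0.5, 0.6, -0.2]
width: 0.501
grip_force: 0.0
```

Call:
{"method": "apply_moves", "body": {
  "moves": [
    [[0,0,0.12,0,0,0,0],[0,0,0.025,0,0,0,0],[0,0,0,21,7.6,0,0],[0,0,0,21,7.6,0,0],[0,0,0,21,7.6,0,0],[0,0,0,21,7.6,0,0],[0,0,0,0,0,0,0],[0,0,0,0,0,0,0]]
  ]
}}

```text
time_s: 15.98
ee_pos: [676.2, -4.5, 74.5]
ee_rot: [[1.0, -0.031, 0.0], [-0.031, -1.0, 0.0], [0.0, -0.0, -1.0]]
wrist_force: [-0.9, 0.1, -0.7]
width: 0.499
grip_force: 0.0
```

Run:
```python
from h import *
a=optics.camera("top"); b=optics.camera("scene")
A=cv2.resize(a["color"][170:280,260:360,::-1],None,fx=4,fy=4,interpolation=cv2.INTER_CUBIC)
B=cv2.resize(b["color"][195:305,260:360,::-1],None,fx=4,fy=4,interpolation=cv2.INTER_CUBIC)
cv2.imwrite("pics/lip.png",np.hstack([A,B])); p=ctrl.sense()["ee_pos"]; print(p)
for q in [(658,64,40),(656,-72,40),(p[0],p[1],p[2]+25),(p[0],p[1]-30,p[2]+25),(p[0],p[1]+30,p[2]+25)]: print(q,((proj(b,q)-[260,195])*4+[400,0]).round())
```

```text
[674.7910241   -3.18668853  74.51167787]
(658, 64, 40) [806. 251.]
(656, -72, 40) [566. 353.]
(np.float64(674.7910241011535), np.float64(-3.1866885296744893), np.float64(99.51167786988754)) [710. 239.]
(np.float64(674.7910241011535), np.float64(-33.18668852967449), np.float64(99.51167786988754)) [654. 263.]
(np.float64(674.7910241011535), np.float64(26.81331147032551), np.float64(99.51167786988754)) [764. 215.]
```

View pics/lip.png

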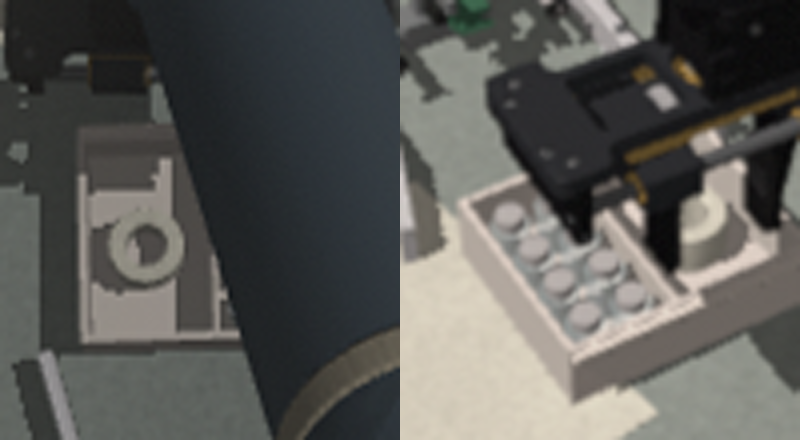

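The tape lies flat in the left half, at left panel (147,245). The fingertips, at about (665,270) and (765,228), are beyond the lip and still high. I'll go down behind the lip.

Call:
{"method": "apply_moves", "body": {
  "moves": [
    [[0,0,0,2,0,10,0],[0,0,0,0,0,20,0],[0,0,0,0,0,15,0],[0,0,0,0,0,12,0],[0,0,0,0,0,8,0],[0,0,0,0,0,7,0],[0,0,0,0,0,6,0],[0,0,0,0,0,2,0]]
  ]
}}

```text
time_s: 16.75
ee_pos: [677.4, -4.0, -6.3]
ee_rot: [[1.0, -0.031, -0.001], [-0.031, -1.0, -0.0], [-0.001, 0.0, -1.0]]
wrist_force: [0.9, 0.7, -0.5]
width: 0.497
grip_force: 0.0
```

Call:
{"method": "apply_moves", "body": {
  "moves": [
    [[0,0,0,-1.5,0,0,0],[0,0,0,-1.5,0,0,0],[0,0,0,-1.5,0,0,0],[0,0,0,-1.5,0,0,0],[0,0,0,-1.5,0,0,0],[0,0,0,-1.5,0,0,0],[0,0,0,-1.5,0,0,0],[0,0,0,0,0,0,0]]
  ]
}}

```text
time_s: 17.42
ee_pos: [667.9, -4.1, -4.9]
ee_rot: [[1.0, -0.031, 0.002], [-0.031, -1.0, -0.0], [0.002, 0.0, -1.0]]
wrist_force: [3.4, -1.5, 0.8]
width: 0.499
grip_force: 1.5
```

Call:
{"method": "apply_moves", "body": {
  "moves": [
    [[0,0,0,-2,0.06,0,0],[0,0,0,-2,0.06,0,0],[0,0,0,-2,0.06,0,0],[0,0,0,-2,0.06,0,0],[0,0,0,-2,0.06,0,0],[0,0,0,-2,0.06,0,0],[0,0,0,-2,0.06,0,0],[0,0,0,-2,0.06,0,0]]
  ]
}}

```text
time_s: 18.08
ee_pos: [651.9, -3.1, -5.0]
ee_rot: [[1.0, -0.031, 0.002], [-0.031, -1.0, 0.001], [0.002, -0.001, -1.0]]
wrist_force: [5.0, -0.3, 2.7]
width: 0.502
grip_force: 2.6
```

Call:
{"method": "apply_moves", "body": {
  "moves": [
    [[0,0,0,-2.5,0.08,0,0],[0,0,0,-2.5,0.08,0,0],[0,0,0,-2.5,0.08,0,0],[0,0,0,-2.5,0.08,0,0],[0,0,0,-2.5,0.08,0,0],[0,0,0,-2.5,0.08,0,0],[0,0,0,-2.5,0.08,0,0],[0,0,0,-2.5,0.08,0,0]]
  ]
}}

```text
time_s: 18.75
ee_pos: [631.9, -3.1, -5.0]
ee_rot: [[1.0, -0.031, 0.002], [-0.031, -1.0, 0.001], [0.002, -0.001, -1.0]]
wrist_force: [5.7, -0.3, 1.7]
width: 0.5
grip_force: 2.5
```

Call:
{"method": "apply_moves", "body": {
  "moves": [
    [[0,0,0,-2.5,0.08,0,0],[0,0,0,-2.5,0.08,0,0],[0,0,0,-2.5,0.08,0,0],[0,0,0,-2.5,0.08,0,0],[0,0,0,-2.5,0.08,0,0],[0,0,0,-2.5,0.08,0,0],[0,0,0,-2.5,0.08,0,0],[0,0,0,-2.5,0.08,0,0]]
  ]
}}

```text
time_s: 19.42
ee_pos: [613.3, -4.7, -4.9]
ee_rot: [[0.999, -0.032, 0.005], [-0.032, -1.0, -0.001], [0.005, 0.001, -1.0]]
wrist_force: [8.8, -3.7, 0.6]
width: 0.505
grip_force: 4.2
```

Call:
{"method": "apply_moves", "body": {
  "moves": [
    [[0,0,0,-2.5,0.08,0,0],[0,0,0,-2.5,0.08,0,0],[0,0,0,-2.5,0.08,0,0],[0,0,0,-2.5,0.08,0,0],[0,0,0,-2.5,0.08,0,0],[0,0,0,-2.5,0.08,0,0],[0,0,0,-2.5,0.08,0,0],[0,0,0,-2.5,0.08,0,0]]
  ]
}}

```text
time_s: 20.08
ee_pos: [592.5, -5.1, -5.0]
ee_rot: [[1.0, -0.031, 0.003], [-0.031, -1.0, -0.001], [0.003, 0.001, -1.0]]
wrist_force: [6.3, -3.8, -0.1]
width: 0.502
grip_force: 3.3
```

Call:
{"method": "apply_moves", "body": {
  "moves": [
    [[0,0,0,-2.5,0.3,0,0],[0,0,0,-2.5,0.3,0,0],[0,0,0,-2.5,0.3,0,0],[0,0,0,-2.5,0.3,0,0],[0,0,0,-2.5,0.3,0,0],[0,0,0,-2.5,0,0,0],[0,0,0,-2.5,0,0,0],[0,0,0,-2.5,0,0,0]]
  ]
}}

```text
time_s: 20.75
ee_pos: [572.2, -5.1, -5.0]
ee_rot: [[1.0, -0.031, 0.003], [-0.031, -1.0, -0.001], [0.003, 0.0, -1.0]]
wrist_force: [6.2, -1.7, 2.3]
width: 0.499
grip_force: 2.9
```

Call:
{"method": "apply_moves", "body": {
  "moves": [
    [[0,0,0,-2,0,0,0],[0,0,0,-2,0,0,0],[0,0,0,-2,0,0,0],[0,0,0,-2,0,0,0],[0,0,0,-2,0,0,0],[0,0,0,-1,0,0,0],[0,0,0,-1,0,0,0],[0,0,0,-1,0,0,0]]
  ]
}}

```text
time_s: 21.42
ee_pos: [559.3, -4.8, -5.0]
ee_rot: [[1.0, -0.031, 0.003], [-0.031, -1.0, -0.001], [0.003, 0.0, -1.0]]
wrist_force: [5.7, -0.8, 1.2]
width: 0.5
grip_force: 3.0
```

Call:
{"method": "apply_moves", "body": {
  "moves": [
    [[0,0,0,-1.2,0,0,0],[0,0,0,-1.2,0,0,0],[0,0,0,-1.2,0,0,0],[0,0,0,-1.2,0,0,0],[0,0,0,-1.2,0,0,0],[0,0,0,-1,0,0,0],[0,0,0,-1,0,0,0],[0,0,0,-1,0,0,0]]
  ]
}}

```text
time_s: 22.08
ee_pos: [554.2, -4.4, -4.3]
ee_rot: [[0.999, -0.031, 0.01], [-0.031, -1.0, 0.0], [0.01, -0.001, -1.0]]
wrist_force: [12.4, -3.2, -1.1]
width: 0.503
grip_force: 6.0
```

Call:
{"method": "apply_moves", "body": {
  "moves": [
    [[0,0,0,-1,0,0,0],[0,0,0,-1,0,0,0],[0,0,0,-1,0,0,0],[0,0,0,-1,0,0,0],[0,0,0,-1,0,0,0],[0,0,0,-1,0,0,0],[0,0,0,-1,0,0,0],[0,0,0,-1,0,0,0]]
  ]
}}

```text
time_s: 22.75
ee_pos: [547.1, -4.2, -4.0]
ee_rot: [[0.999, -0.031, 0.012], [-0.031, -1.0, 0.0], [0.012, -0.001, -1.0]]
wrist_force: [13.7, -3.3, -1.0]
width: 0.497
grip_force: 6.5
```

Call:
{"method": "apply_moves", "body": {
  "moves": [
    [[0,0,0,-0.8,0,0,0],[0,0,0,-0.8,0,0,0],[0,0,0,-0.8,0,0,0],[0,0,0,-0.8,0,0,0],[0,0,0,-0.6,0,0,0],[0,0,0,-0.6,0,0,0],[0,0,0,-0.6,0,0,0],[0,0,0,-0.5,0,0,0]]
  ]
}}

```text
time_s: 23.42
ee_pos: [540.9, -4.1, -4.1]
ee_rot: [[0.999, -0.031, 0.01], [-0.031, -1.0, 0.0], [0.01, -0.001, -1.0]]
wrist_force: [10.5, -2.4, -2.4]
width: 0.498
grip_force: 5.4
```

Call:
{"method": "apply_moves", "body": {
  "moves": [
    [[0,0,0,-0.5,0,0,0],[0,0,0,-0.5,0,0,0],[0,0,0,-0.5,0,0,0],[0,0,0,-0.5,0,0,0],[0,0,0,-0.5,0,0,0],[0,0,0,-0.5,0,0,0],[0,0,0,-0.5,0,0,0],[0,0,0,-0.5,0,0,0]]
  ]
}}

```text
time_s: 24.08
ee_pos: [536.3, -4.0, -4.4]
ee_rot: [[0.999, -0.031, 0.009], [-0.031, -1.0, 0.0], [0.009, -0.0, -1.0]]
wrist_force: [10.8, -1.4, -2.0]
width: 0.498
grip_force: 5.6
```

Call:
{"method": "apply_moves", "body": {
  "moves": [
    [[0,0,0,-0.5,0,0,0],[0,0,0,-0.5,0,0,0],[0,0,0,-0.5,0,0,0],[0,0,0,-0.5,0,0,0],[0,0,0,-0.5,0,0,0],[0,0,0,-0.5,0,0,0],[0,0,0,-0.5,0,0,0],[0,0,0,-0.5,0,0,0]]
  ]
}}

```text
time_s: 24.75
ee_pos: [533.1, -3.8, -4.1]
ee_rot: [[0.999, -0.031, 0.011], [-0.031, -1.0, 0.0], [0.011, -0.001, -1.0]]
wrist_force: [12.2, -2.6, -1.9]
width: 0.499
grip_force: 6.1
```

Call:
{"method": "apply_moves", "body": {
  "moves": [
    [[0,0,0,-0.5,0,0,0],[0,0,0,-0.5,0,0,0],[0,0,0,-0.5,0,0,0],[0,0,0,-0.5,0,0,0],[0,0,0,-0.5,0,0,0],[0,0,0,-0.5,0,0,0],[0,0,0,-0.5,0,0,0],[0,0,0,-0.5,0,0,0]]
  ]
}}

```text
time_s: 25.42
ee_pos: [531.5, -3.8, -3.5]
ee_rot: [[0.999, -0.031, 0.015], [-0.031, -1.0, 0.001], [0.015, -0.001, -1.0]]
wrist_force: [16.5, -3.7, -1.2]
width: 0.503
grip_force: 7.9
```

Call:
{"method": "apply_moves", "body": {
  "moves": [
    [[0,0,0,-0.3,0,0,0],[0,0,0,-0.3,0,0,0],[0,0,0,-0.3,0,0,0],[0,0,0,-0.3,0,0,0],[0,0,0,-0.2,0,0,0],[0,0,0,-0.1,0,0,0],[0,0,0,0,0,0,0],[0,0,0,0,0,0,0]]
  ]
}}

```text
time_s: 26.08
ee_pos: [531.3, -3.7, -3.1]
ee_rot: [[0.999, -0.031, 0.018], [-0.031, -1.0, 0.001], [0.018, -0.001, -1.0]]
wrist_force: [16.3, -3.4, -2.1]
width: 0.499
grip_force: 8.5
```

Call:
{"method": "apply_moves", "body": {
  "moves": [
    [[0,0,0,-0.3,0,0,0],[0,0,0,-0.3,0,0,0],[0,0,0,-0.3,0,0,0],[0,0,0,-0.3,0,0,0],[0,0,0,-0.2,0,0,0],[0,0,0,-0.1,0,0,0],[0,0,0,0,0,0,0],[0,0,0,0,0,0,0]]
  ]
}}

```text
time_s: 26.75
ee_pos: [531.0, -3.7, -2.7]
ee_rot: [[0.999, -0.031, 0.02], [-0.031, -1.0, 0.001], [0.02, -0.002, -1.0]]
wrist_force: [18.7, -3.5, -1.0]
width: 0.502
grip_force: 9.3
```

Call:
{"method": "apply_moves", "body": {
  "moves": [
    [[0,0,0,0.8,0,0,0],[0,0,0,0.8,0,0,0],[0,0,0,0.8,0,0,0],[0,0,0,0.8,0,0,0],[0,0,0,0.8,0,0,0],[0,0,0,0.8,0,0,0],[0,0,0,0.8,0,0,0],[0,0,0,0.8,0,0,0]]
  ]
}}

```text
time_s: 27.42
ee_pos: [531.2, -3.8, -4.5]
ee_rot: [[0.999, -0.031, 0.008], [-0.031, -1.0, 0.0], [0.008, -0.0, -1.0]]
wrist_force: [9.5, -3.8, -1.5]
width: 0.499
grip_force: 4.7
```

Call:
{"method": "apply_moves", "body": {
  "moves": [
    [[0,0,0,0.8,0,0,0],[0,0,0,0.8,0,0,0],[0,0,0,0.8,0,0,0],[0,0,0,0.8,0,0,0],[0,0,0,0.8,0,0,0],[0,0,0,0.8,0,0,0],[0,0,0,0.8,0,0,0],[0,0,0,0.8,0,0,0]]
  ]
}}

```text
time_s: 28.08
ee_pos: [531.6, -3.2, -6.2]
ee_rot: [[1.0, -0.031, -0.004], [-0.031, -1.0, 0.0], [-0.004, 0.0, -1.0]]
wrist_force: [0.4, -0.2, 0.7]
width: 0.503
grip_force: 0.3
```

The force fell to zero with the tray still in place, so it is latched. I'll back off from the lip, lift and move aside to check.

Call:
{"method": "apply_moves", "body": {
  "moves": [
    [[0,0,0,2,0,0,0],[0,0,0,2,0,0,0],[0,0,0,2,0,0,0],[0,0,0,2,0,0,0],[0,0,0,1,0,0,0],[0,0,0,0,0,0,0],[0,0,0,0,0,-10,0],[0,0,0,0,0,-20,0]]
  ]
}}

```text
time_s: 28.75
ee_pos: [540.3, -3.8, 23.3]
ee_rot: [[1.0, -0.031, -0.005], [-0.031, -1.0, -0.0], [-0.005, 0.0, -1.0]]
wrist_force: [0.2, -0.6, -0.1]
width: 0.503
grip_force: 0.0
```

Call:
{"method": "apply_moves", "body": {
  "moves": [
    [[0,0,0,0,0,-30,0],[0,0,0,0,0,-35,0],[0,0,0,0,0,-35,0],[0,0,0,0,0,-35,0],[0,0,0,10,35,-15,0],[0,0,0,10,38,-15,0],[0,0,0,10,38,0,0],[0,0,0,10,38,0,0]]
  ]
}}

```text
time_s: 29.42
ee_pos: [578.5, -155.1, 192.0]
ee_rot: [[1.0, -0.03, 0.004], [-0.03, -1.0, -0.001], [0.004, 0.001, -1.0]]
wrist_force: [0.9, -0.3, 0.1]
width: 0.499
grip_force: 0.0
```

Call:
{"method": "apply_moves", "body": {
  "moves": [
    [[0,0,0,0,35,0,0],[0,0,0,0,35,0,0],[0,0,0,0,35,0,0],[0,0,0,0,25,0,0],[0,0,0,0,0,0,0],[0,0,0,0,0,0,0],[0,0,0,0,0,0,0],[0,0,0,0,0,0,0]]
  ]
}}

```text
time_s: 30.08
ee_pos: [574.1, -281.3, 189.8]
ee_rot: [[1.0, -0.028, 0.0], [-0.028, -1.0, 0.001], [0.0, -0.001, -1.0]]
wrist_force: [0.3, 0.2, 0.3]
width: 0.501
grip_force: 0.0
```

Run:
```python
from h import *
a=optics.camera("top"); b=optics.camera("scene")
A=cv2.resize(a["color"][230:365,255:365,::-1],None,fx=3.6,fy=3.6,interpolation=cv2.INTER_CUBIC)
B=cv2.resize(b["color"][150:285,220:330,::-1],None,fx=3.6,fy=3.6,interpolation=cv2.INTER_CUBIC)
cv2.imwrite("pics/end.png",np.hstack([A,B])); s=ctrl.sense(); print(s["ee_pos"],s["wrist_force"])
```

```text
[ 574.1210558  -281.59621706  189.69975744] [ 0.12908789 -0.52985205 -0.13549467]
```

View pics/end.png

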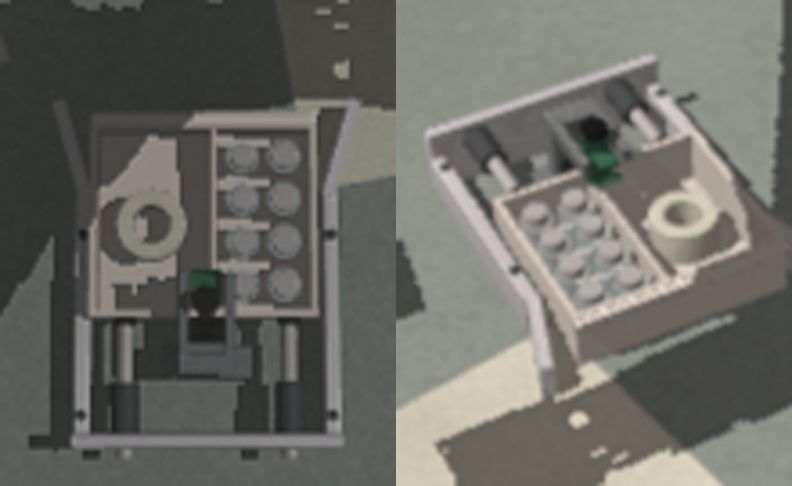

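The tray stands square in the cradle. The near wall is under the green latch (left panel, about (205,290)), the pins are pushed in, and the tape lies flat at (152,225). Handing in.

```bash
python3 -c "
from workcell import ctrl
print(ctrl.sign_off())"
```

```text
the job is handed in; nothing more can be done
None
```

The tape lies flat in the tray's left half, and the tray is docked and held by its latch with the robot clear; the highest pull read was about 19 N, and the job was handed in at about 30 s.

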